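Load the plate dryer and hold its sprung lid just under balance

ROBOT

A 6-joint arm with a two-finger parallel gripper is mounted at the origin on the work surface. World frame = base frame: x ahead of the robot, y to its left, z up, the work surface at z = 0. Lengths are in m, angles in rad, forces in N, time in s.
With the tool pointing down it reaches from about 0.35 to 0.975 m from the base axis. Payload 4.9 kg.
Tool frame: the origin (TCP) lies midway between the tips of the shut fingers; the grasp point (between the pads) lies 19 mm behind it; z points along the fingers, y is the line along which they close (so a half turn about z gives the same grasp; the last joint's range is limited). The gripper opens to 85 mm and grips with 20 to 120 N. Pads are 22 mm wide; open, the fingers measure 114 mm over their backs; the gripper's body (76 mm by 85 mm) begins 54 mm behind the grasp point. The pads swing forward as they close: fully open they stand 13 mm farther back than shut.
Start: joints at [1.192, 0.053, 1.613, -0, 1.476, -0.119], TCP at [0.161, 0.604, 0.231] pointing down, gripper open.
Joint ranges: [-3.01, 3.01], [-1.01, 2.22], [0.06, 2.58], [-1.02, 4.17], [0.09, 2.62], [-3.14, 3.14]. Speed limits (rad/s): [2.57, 2.57, 3.14, 3.14, 3.14, 3.14].

INTERFACE

Orientations are given as a unit quaternion [x, y, z, w].
In Python, from station import bot, imaging gives the robot as it stands.
- The arm moves only by the shell command python3 -m handwheel 'ROWS' [FORCE]. ROWS is JSON, a list of rows, each an object with "grip": the closure, from -1 (fully open) to 1 (shut), so that 0 is half open; "slide": the shift along the tool's x, y, z in cm, a list of three; "dr": the turn, a rotation vector about the tool's x, y, z in rad, a list of three. In form: [{"grip": grip, "slide": [x, y, z], "dr": [wx, wy, wz]}, ...]. A call has 1 to 20 rows; each row is the pose to reach, as a shift and turn from the pose commanded when the call began, along the tool's axes at that moment; what a row does not reach only later rows make up. A row lasts 1/12 s, in which the tool goes at most 41.7 mm and 7.16 degrees, less where a joint would pass 70% of its speed; a pose out of reach is approached as far as the arm can. A call with a gripper value outside its range is refused whole. The fingers move at their own pace and stop on an object; FORCE is the grip in N (left out, the last holds). Time passes only in rows, so rows that repeat a pose let the fingers close. It gives the time, the measured TCP pose, the force, the opening and the grip force at its end, in the units of the state.
- bot.observe(): the state, without advancing time (a new reading comes with each control period).
- imaging.snapshot(name): name is "side" or "top"; returns (picture, depth): 420x560x3 uint8, red, green, blue; 420x560 float32, m along the optical axis (not along the pixel's ray), 0 where there is no reading.
- imaging.camera_info(name): a dict with "fx", "fy", "cx", "cy" (pixels), "D" ([k1, k2, p1, p2, k3] as OpenCV has them; the pictures are not rectified), "world_to_cam" (4x4, takes a point from world to camera coordinates). Camera axes: x right, y down, z forward; pixel columns grow to the right and rows downward; lengths in m; the calibration is good to about 2 mm. A picture is of the moment at which its call begins. camera_info takes no time and is no camera call.
- bot.sign_off(): hands the job in; it is judged then, once.
The state is a dict: "time_s": time; "q": joint angles; "dq": joint speeds; "joint_efforts": joint torques, N m; "tool_pos": TCP position; "tool_rot": TCP orientation; "wrist_force": force on the tool from outside, world axes, zero at the start; "wrist_torque": the same for the moment, N m; "opening": opening from 0.0 (shut) to 1.0 (fully open); "finger_force": force on a finger pad.
Only numpy, scipy, OpenCV 4.12 (cv2) and the standard library are available. Lean on these libraries where they do the work, as an engineer would, in place of code of your own. Each camera call takes 0.05 s, during which the arm holds its last target. There are 200 camera calls.

TASK

Raise the plate dryer's sprung lid past its balance point so that it stands open by itself, then pick the copper plate off the table and lay it down gently (not dropped) flat in the middle of the white bed, its long side along the bed's long side. Then take the lid by its red handle, bring it down without letting it drop shut, and finish while holding it still by the handle at about 50 degrees, just below its balance point of 60 degrees. Leave the other things where they are.

Things in the scene. Friction and masses are not known exactly. Their poses are not given: they have to be found in the camera images.
- dryer: grey bench plate dryer, fixed, 170 mm deep (its x), 280 mm wide (its y), 85 mm high without its lid; origin at the centre of its underside; its front faces its own -x, towards the robot; it may stand turned by up to 15 degrees. A white disc of radius 60 mm, 4 mm thick, stands at either end of the hinge (146 mm either side of the middle, centred on the hinge line), with a red mark at the balance angle and a green mark at the angle to hold.
- bed (a point): centre of the dryer's flat white bed, 50 mm above the table and 35 mm below the rim; axes as the dryer's; the bed measures 158 mm (x) by 268 mm (y) between 6 mm walls, with a blue frame 90 x 150 mm printed round its middle
- lid (a joint): angle of the dryer's blue lid in rad: 0 shut (level), grows as the front edge rises, stop at 1.65. The hinge line runs along the dryer's y, 85 mm behind (its +x) the dryer's origin and 90 mm above the table. The lid is a panel 175 mm deep, 280 mm wide, 10 mm thick (0.62 kg). Its damped spring balances it at 1.05 (60 degrees): let go below that it sinks shut, above that it swings open to its stop and stays there. Moving it takes under 4 N at the handle.
- handle: red round handle bar of the lid, 14 mm thick, 130 mm long along the dryer's y; origin at the middle of the bar, 215 mm from the hinge line, in the lid's plane (so at height 90 mm when shut, about 305 mm when open); carried on two 10 mm steel arms at its ends that leave a gap 33 mm wide between the bar and the lid's front edge; from above the two fingers fit on either side of the bar, which can turn between them as the lid swings.
- copper_plate: engraved copper printing plate, 45 mm (its x) by 90 mm (its y), 5 mm thick, 0.14 to 0.2 kg, lying flat on the table, right of the dryer; origin at the centre of its underside; it changes places with the zinc plate from start to start
- zinc_plate: silver-grey zinc printing plate, otherwise the same shape and size as the copper one, also lying flat on the table; leave it alone
- ink_tin: blue ink tin, 84 mm across, 70 mm high; leave alone
- solvent_bottle: amber bottle, 60 mm across, 150 mm high; leave alone
- type_block: small wooden block 50 x 30 x 23 mm; leave alone
- brayer: ink roller with a wooden handle lying on the table, 180 mm long, 40 mm high; leave alone
- composing_stick: steel composing stick 50 x 240 x 23 mm on the right; leave alone
- furniture_block: pale wooden bar 100 x 25 x 20 mm; leave alone
Mind the look-alikes: they are no part of the job. There is more than one size of the copper_plate; the one meant has the size given above.

How it is judged:
By the outcome, as a careful person would: the job done as asked, in the order asked, and still so for the second after the job is handed in, while the arm keeps its last pose, push and grip.
It also fails if it takes over 67 s, if anything falls off the work surface, if the arm or the gripper's body presses on something with over 40 N, if the wrist force passes 120 N, or if a joint passes its speed limit or range.

## Working session

There is one attempt and no reset: what is moved stays moved. The work goes in short steps, Python scripts to look and compute and a shell command to move; the robot and the scene stay as the last step left them, time stands still between calls to the robot, and variables do not carry over. Pictures are saved under pics/ and viewed, at most 13 in all, crops included, and the job is handed in when it is done.

```bash
mkdir -p pics; ls; python3 - <<'E'
from station import bot, imaging
import cv2, numpy as np
np.set_printoptions(precision=4,suppress=True)
for n in("side","top"):
    p,d=imaging.snapshot(n); np.savez(f"pics/{n}0.npz",p=p,d=d)
    cv2.imwrite(f"pics/{n}0.png",p[:,:,::-1]); print(n,imaging.camera_info(n))
print(bot.observe())
E
```

```text
pics
side {'fx': 382.3082305748259, 'fy': 382.3082305748259, 'cx': 278.02332905160034, 'cy': 205.59627440970738, 'D': array([0.0185, 0.    , 0.    , 0.    , 0.    ]), 'world_to_cam': array([[ 0.7055, -0.7084, -0.0206, -0.3691],
       [-0.4161, -0.3906, -0.8211,  0.3012],
       [ 0.5737,  0.5879, -0.5704,  1.0108],
       [ 0.    ,  0.    ,  0.    ,  1.    ]])}
top {'fx': 497.56521353366327, 'fy': 497.56521353366327, 'cx': 287.65605919146776, 'cy': 212.61648630264725, 'D': array([0.0147, 0.    , 0.    , 0.    , 0.    ]), 'world_to_cam': array([[ 0.0136, -0.9998,  0.0171, -0.0182],
       [-0.9835, -0.0164, -0.1802,  0.5645],
       [ 0.1804, -0.0144, -0.9835,  1.3347],
       [ 0.    ,  0.    ,  0.    ,  1.    ]])}
{'time_s': 0.1, 'q': array([ 1.192 ,  0.0533,  1.6142,  0.    ,  1.476 , -0.119 ]), 'dq': array([-0.0006, -0.0012, -0.0022,  0.0008,  0.0001, -0.0005]), 'joint_efforts': array([  0.0003, -39.491 , -37.1363,  -0.0001,   0.0039,  -0.    ]), 'tool_pos': array([0.1603, 0.6035, 0.2302]), 'tool_rot': array([ 0.1295,  0.9916, -0.0009, -0.0002]), 'wrist_force': array([-0.6524, -0.9222,  0.3387]), 'wrist_torque': array([ 0.0081, -0.029 , -0.0222]), 'finger_force': 0.0, 'opening': 1.0008531581707503}
```

View pics/top0.png

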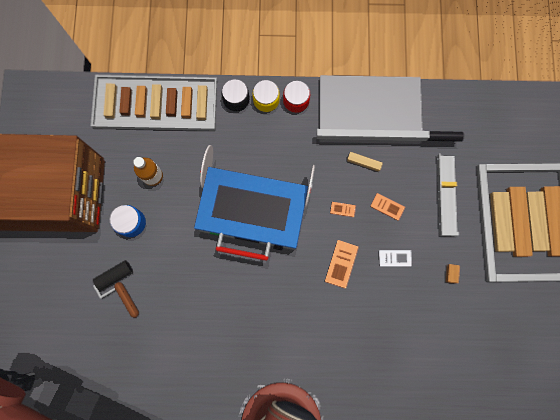

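View pics/side0.png

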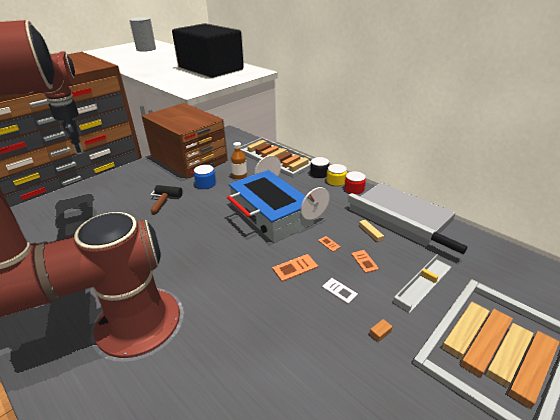

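The top view shows the dryer at about (252,208) with its red handle at (243,254). There are three copper-coloured plates: small at (343,210), medium at (388,207) and large at (342,264). The zinc plate is at (395,258), the size that the copper one should be, so the medium one at (388,207) is the likely target. In the side view these are at (329,243), (365,261), (295,267) and (340,290), with the handle at (240,206).

```bash
cat > h.py <<'E'
import numpy as np, cv2
from station import bot, imaging
np.set_printoptions(precision=4,suppress=True)
def cal(n):
    c=imaging.camera_info(n); K=np.array([[c["fx"],0,c["cx"]],[0,c["fy"],c["cy"]],[0,0,1.]]); return K,c["D"],c["world_to_cam"]
def rays(n,px):
    K,D,T=cal(n); u=cv2.undistortPoints(np.array(px,float).reshape(-1,1,2),K,D)[:,0]
    d=np.c_[u,np.ones(len(u))]@T[:3,:3]; return -T[:3,:3].T@T[:3,3], d
def onplane(n,px,z):
    o,d=rays(n,px); return o+d*((z-o[2])/d[:,2])[:,None]
def tri(pa,pb,a="top",b="side"):
    out=[]
    for x,y in zip(np.reshape(pa,(-1,2)),np.reshape(pb,(-1,2))):
        o1,d1=rays(a,[x]);o2,d2=rays(b,[y]);A=np.c_[d1[0],-d2[0]]
        s=np.linalg.lstsq(A,o2-o1,rcond=None)[0];p=o1+s[0]*d1[0];q=o2+s[1]*d2[0]
        out.append(np.r_[(p+q)/2,np.linalg.norm(p-q)])
    return np.array(out)
def proj(n,P):
    K,D,T=cal(n); return cv2.projectPoints(np.array(P,float).reshape(-1,1,3),cv2.Rodrigues(T[:3,:3])[0],T[:3,3],K,D)[0][:,0]
def blobs(p,lo,hi,amin=40):
    m=cv2.inRange(cv2.cvtColor(p,cv2.COLOR_RGB2HSV),lo,hi)
    m=cv2.morphologyEx(m,cv2.MORPH_CLOSE,np.ones((5,5)))
    c,_=cv2.findContours(m,cv2.RETR_EXTERNAL,cv2.CHAIN_APPROX_NONE)
    return [k for k in c if cv2.contourArea(k)>amin]
def snap(n,name=None):
    p,d=imaging.snapshot(n)
    if name: cv2.imwrite(f"pics/{name}.png",p[:,:,::-1])
    return p,d
def rect(n,c,z):
    P=onplane(n,c.reshape(-1,2),z); (cx,cy),(w,h),a=cv2.minAreaRect((P[:,:2]*1000).astype(np.float32))
    if w<h: w,h,a=h,w,a+90
    return cx,cy,w,h,(a+90)%180-90   # mm, long side, short side, angle of long side from world x
E
cat > m.py <<'E'
from h import *
L={}
for n in("top","side"):
    f=np.load(f"pics/{n}0.npz");p=f["p"]
    for nm,lo,hi in(("orange",(5,120,150),(18,255,255)),("red",(0,180,110),(3,255,255)),("white",(0,0,225),(179,20,255)),("blue",(100,150,80),(125,255,255))):
        for c in blobs(p,lo,hi):
            M=cv2.moments(c);px=(M["m10"]/M["m00"],M["m01"]/M["m00"])
            if not(150<px[0]<470 and 140<px[1]<350):continue
            if nm=="red": 
                (x,y),(w,h),a=cv2.minAreaRect(c); print(n,nm,np.array(px),w,h,a, cv2.boxPoints(cv2.minAreaRect(c)).ravel())
            else: print(n,nm,np.array(px),np.array(rect(n,c,.005 if nm!="blue" else .095)))
E
python3 m.py; python3 - <<'E'
import cv2
a=cv2.imread('pics/top0.png')[140:310,180:450];b=cv2.imread('pics/side0.png')[160:320,200:400]
import numpy as np
a=cv2.resize(a,None,fx=1.9,fy=1.9,interpolation=2);b=cv2.resize(b,(260,323)) 
b=cv2.resize(cv2.imread('pics/side0.png')[160:310,215:345],(280,323),interpolation=2)
cv2.imwrite('pics/crop1.png',np.hstack([a[:323],b]))
E
```

```text
top orange [453.4051 273.057 ] [ 407.4743 -481.6573   48.6544   29.4837   -6.9376]
top orange [341.1078 263.5679] [ 429.6249 -163.9113  123.3881   61.7792  -17.454 ]
top orange [342.397  208.8557] [ 587.0237 -168.4456   68.8514   34.4571   81.3237]
top orange [387.3697 206.1884] [ 596.9101 -298.9832   90.041    42.866    63.4933]
top red [241.7814 252.8388] 52.36301040649414 4.9029035568237305 11.309932708740234 [215.4231 249.8846 216.3846 245.077  267.7308 255.3462 266.7692 260.1539]
top white [394.9825 258.0079] [ 447.2343 -317.2578   86.9853   39.7838  -89.1073]
top blue [251.2251 207.2608] [571.0848  89.6802 278.4877 174.3384  79.9814]
side orange [381.0265 327.4941] [ 417.841  -472.9168   50.702    30.4691   -6.6016]
side orange [155.9261 329.1998] [ 20.7272 -48.1153 208.105  106.0105  24.801 ]
side orange [294.6215 266.8903] [ 428.7209 -166.9414  125.3508   64.7875  -17.4323]
side orange [364.659  260.6814] [ 595.0334 -302.0782   91.6174   45.5746   63.7435]
side orange [329.1481 243.1741] [ 584.3665 -172.9226   70.0398   35.4359   81.9959]
side orange [238.7855 154.8638] [804.
[... 460 characters left out ...]
.8566] [ 571.2058 -678.9701  344.3547  217.7285    1.395 ]
side white [339.7625 289.8704] [ 446.6911 -318.8279   88.9165   44.9027  -88.3114]
side white [414.5026 290.7167] [ 588.925  -471.7667  131.1967   54.8556   -0.792 ]
side white [438.809  268.4541] [ 708.2771 -478.3297   74.2713   43.2752   -0.4309]
side white [392.5754 212.9268] [ 869.5297 -217.0086  335.6168   18.2788  -89.8377]
side white [203.0619 168.8304] [596.5562 533.2616  78.8204  70.6779 -47.1739]
side white [337.9325 168.534 ] [993.6392 124.1488 273.0221 141.7982 -69.4685]
side blue [269.4429 194.5938] [566.3322  81.934  282.8653 175.1835  80.1002]
side blue [204.8828 180.2207] [466.1723 324.2194 127.4595  75.581   55.7698]
```

View pics/crop1.png

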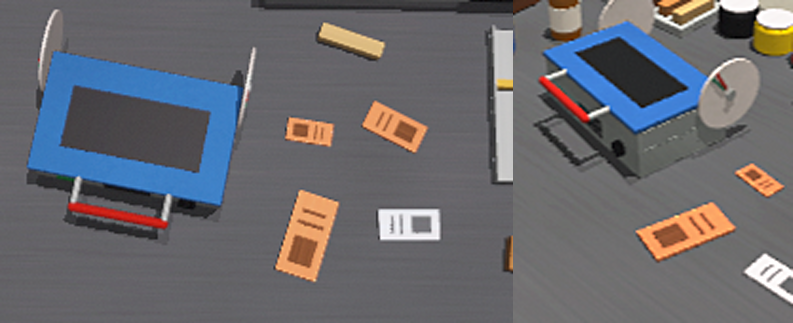

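The crop confirms the choice. The copper plates measure 69x34 (small), 124x62 (large) and 90x43–91x45 mm (medium, top pixel (388,207)), so the medium one is the target. The lid is shut, with the handle bar in front of it on two arms.

```bash
cat > tri1.py <<'E'
from h import *
print("plate",tri([387.37,206.19],[364.66,260.68]))
print("zinc",tri([394.98,258.0],[339.76,289.87]))
# handle ends/middle from red boxes
tl=np.array([[215.9,247.5],[267.25,257.75]]); sd=np.array([[227.95,195.95],[248.87,215.1]])
E=tri(tl,sd);print("handle ends",E,"len",np.linalg.norm(E[0,:3]-E[1,:3]))
hm=E[:,:3].mean(0); v=E[0,:3]-E[1,:3]; print("mid",hm,"ydir angle",np.degrees(np.arctan2(v[1],v[0])))
print("lid panel centre",tri([251.2251,207.2608],[269.4429,194.5938]))
d=np.load("pics/top0.npz")["d"]; K,D,T=cal("top")
for px in((388,207),(243,253),(251,180)):
    o,r=rays("top",[px]); print(px,(o+r[0]*d[px[1],px[0]]))
for zz in (.09,.095):print(onplane("top",[[241.78,252.84]],zz),onplane("side",[[238.6,205.86]],zz))
E
python3 tri1.py
```

```text
plate [[ 0.5984 -0.3004  0.      0.0012]]
zinc [[ 0.4483 -0.3188  0.0015  0.0023]]
handle ends [[0.4602 0.1809 0.0884 0.0004]
 [0.4351 0.0433 0.0883 0.0008]] len 0.1399027320300571
mid [0.4477 0.1121 0.0883] ydir angle 79.66598452332539
lid panel centre [[0.5727 0.0901 0.0809 0.0007]]
(388, 207) [ 0.5941 -0.3002  0.0073]
(243, 253) [0.4455 0.1077 0.0982]
(251, 180) [0.6454 0.0921 0.0948]
[[0.4467 0.1115 0.09  ]] [[0.4451 0.1055 0.09  ]]
[[0.4462 0.1112 0.095 ]] [[0.4407 0.0997 0.095 ]]
```

```bash
cat >> h.py <<'E'
from scipy.spatial.transform import Rotation as R
EX=np.array([np.cos(np.radians(-10.2)),np.sin(np.radians(-10.2)),0]); HAND=np.array([.446,.1105,.090]); HINGE=HAND+.215*EX; ORIG=HAND+.13*EX
def rel(pos,yaw=None):   # slide in cm and dr to bring TCP to pos, tool down, tool y at yaw deg
    s=bot.observe(); r=R.from_quat(s["tool_rot"]); sl=r.inv().apply(np.array(pos)-s["tool_pos"])*100
    dr=np.zeros(3)
    if yaw is not None:
        a=np.radians(yaw); y=[np.cos(a),np.sin(a),0]; M=np.c_[np.cross(y,[0,0,-1]),y,[0,0,-1]]
        dr=(r.inv()*R.from_matrix(M)).as_rotvec()
    return sl,dr
E
python3 -c "
from h import *
print(HINGE,ORIG); print(rel([HAND[0],HAND[1],.15],-10.2))"
```

```text
[0.6576 0.0724 0.09  ] [0.5739 0.0875 0.09  ]
(array([-40.2739, -40.2919,   8.0833]), array([-0.0017,  0.0012,  1.489 ]))
```

```bash
python3 -m handwheel '[{"grip":0,"slide":[-1,-1,0],"dr":[0,0,0.05]},{"grip":0,"slide":[-3,-3,0],"dr":[0,0,0.15]},{"grip":0,"slide":[-5.5,-5.5,0],"dr":[0,0,0.27]},{"grip":0,"slide":[-8.3,-8.3,0],"dr":[0,0,0.39]},{"grip":0,"slide":[-11.1,-11.1,0],"dr":[0,0,0.51]},{"grip":0,"slide":[-13.9,-13.9,0],"dr":[0,0,0.63]},{"grip":0,"slide":[-16.7,-16.7,0],"dr":[0,0,0.75]},{"grip":0,"slide":[-19.5,-19.5,0],"dr":[0,0,0.87]},{"grip":0,"slide":[-22.3,-22.3,0],"dr":[0,0,0.99]},{"grip":0,"slide":[-25.1,-25.1,0],"dr":[0,0,1.11]},{"grip":0,"slide":[-27.9,-27.9,1],"dr":[0,0,1.23]},{"grip":0,"slide":[-30.7,-30.7,2.5],"dr":[0,0,1.33]},{"grip":0,"slide":[-33.5,-33.5,4],"dr":[0,0,1.41]},{"grip":0,"slide":[-36.3,-36.3,5.5],"dr":[0,0,1.46]},{"grip":0,"slide":[-38.7,-38.7,6.8],"dr":[0,0,1.489]},{"grip":0,"slide":[-39.9,-39.9,7.7],"dr":[0,0,1.489]},{"grip":0,"slide":[-40.3,-40.3,8.1],"dr":[0,0,1.489]},{"grip":0,"slide":[-40.3,-40.3,8.1],"dr":[0,0,1.489]},{"grip":0,"slide":[-40.3,-40.3,8.1],"dr":[0,0,1.489]}]' 20; python3 -c "
from h import *
snap('side','side1')
print(rel([HAND[0],HAND[1],.071],-10.2),bot.observe())"
```

```text
time_s: 1.68
tool_pos: [0.4461, 0.1115, 0.1502]
tool_rot: [0.767, 0.641, -0.0, -0.0]
wrist_force: [0.8, -0.1, 0.5]
opening: 0.5
finger_force: 0.0
(array([-0.1458, -0.0067,  7.9698]), array([ 0.0002, -0.0005,  0.001 ])) {'time_s': 1.7333, 'q': array([ 0.0834, -0.2963,  2.0682,  0.0005,  1.3693,  0.2603]), 'dq': array([ 0.0122, -0.0093, -0.0067, -0.0028, -0.0031, -0.0018]), 'joint_efforts': array([ -0.6425, -22.3902, -35.4229,  -0.0254,   0.0023,   0.0006]), 'tool_pos': array([0.4463, 0.1119, 0.1507]), 'tool_rot': array([ 0.7668,  0.6419,  0.0003, -0.0001]), 'wrist_force': array([-0.6205, -0.204 ,  1.2542]), 'wrist_torque': array([0.0169, 0.0154, 0.0362]), 'finger_force': 0.0, 'opening': 0.5020619132761788}
```

View pics/side1.png

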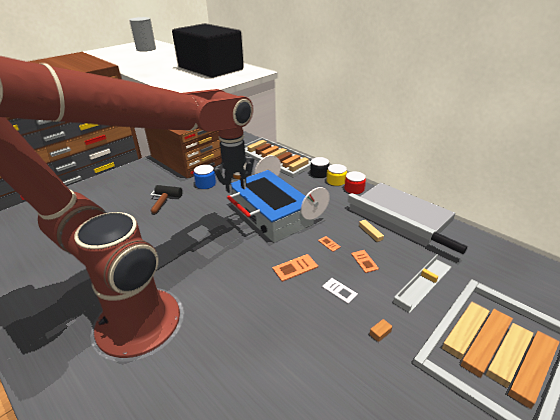

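The gripper at about (236,175) is above the red bar at (240,205) and square to it. I'll go down over the bar and close.

```bash
python3 -m handwheel '[{"grip":0,"slide":[0,0,1]},{"grip":0,"slide":[0,0,2.5]},{"grip":0,"slide":[0,0,4]},{"grip":0,"slide":[0,0,5.5]},{"grip":0,"slide":[0,0,6.8]},{"grip":0,"slide":[0,0,7.6]},{"grip":0,"slide":[0,0,7.9]},{"grip":0,"slide":[0,0,7.9]},{"grip":1,"slide":[0,0,7.9]},{"grip":1,"slide":[0,0,7.9]},{"grip":1,"slide":[0,0,7.9]},{"grip":1,"slide":[0,0,7.9]},{"grip":1,"slide":[0,0,7.9]},{"grip":1,"slide":[0,0,7.9]}]' 30
```

```text
schema error: expected keys grip, slide, dr
```

```bash
python3 -m handwheel '[{"grip":0,"slide":[0,0,1],"dr":[0,0,0]},{"grip":0,"slide":[0,0,2.5],"dr":[0,0,0]},{"grip":0,"slide":[0,0,4],"dr":[0,0,0]},{"grip":0,"slide":[0,0,5.5],"dr":[0,0,0]},{"grip":0,"slide":[0,0,6.8],"dr":[0,0,0]},{"grip":0,"slide":[0,0,7.6],"dr":[0,0,0]},{"grip":0,"slide":[0,0,7.9],"dr":[0,0,0]},{"grip":0,"slide":[0,0,7.9],"dr":[0,0,0]},{"grip":1,"slide":[0,0,7.9],"dr":[0,0,0]},{"grip":1,"slide":[0,0,7.9],"dr":[0,0,0]},{"grip":1,"slide":[0,0,7.9],"dr":[0,0,0]},{"grip":1,"slide":[0,0,7.9],"dr":[0,0,0]},{"grip":1,"slide":[0,0,7.9],"dr":[0,0,0]},{"grip":1,"slide":[0,0,7.9],"dr":[0,0,0]}]' 30
```

```text
time_s: 2.9
tool_pos: [0.4471, 0.1112, 0.0721]
tool_rot: [0.767, 0.641, 0.001, 0.0]
wrist_force: [-0.1, 1.8, 2.0]
opening: 0.147
finger_force: 29.5
```

```bash
python3 -m handwheel '[{"grip":1,"slide":[0,0.01,-0.64],"dr":[0,0,0]},{"grip":1,"slide":[0,0.11,-2.15],"dr":[0,0,0]},{"grip":1,"slide":[0,0.35,-3.85],"dr":[0,0,0]},{"grip":1,"slide":[0,0.72,-5.53],"dr":[0,0,0]},{"grip":1,"slide":[0,1.23,-7.17],"dr":[0,0,0]},{"grip":1,"slide":[0,1.87,-8.77],"dr":[0,0,0]},{"grip":1,"slide":[0,2.63,-10.31],"dr":[0,0,0]},{"grip":1,"slide":[0,3.52,-11.78],"dr":[0,0,0]},{"grip":1,"slide":[0,4.52,-13.18],"dr":[0,0,0]},{"grip":1,"slide":[0,5.62,-14.5],"dr":[0,0,0]},{"grip":1,"slide":[0,6.83,-15.72],"dr":[0,0,0]},{"grip":1,"slide":[0,8.14,-16.84],"dr":[0,0,0]},{"grip":1,"slide":[0,9.34,-17.73],"dr":[0,0,0]},{"grip":1,"slide":[0,9.88,-18.09],"dr":[0,0,0]},{"grip":1,"slide":[0,9.88,-18.09],"dr":[0,0,0]}]'; python3 -c "
from h import *
snap('side','side2')
s=bot.observe();v=s['tool_pos']+[0,0,.019]-HINGE;print(s['tool_pos'],np.linalg.norm(v),v[2]/-(v@EX),s['wrist_force'],s['wrist_torque'])"
```

```text
time_s: 4.15
tool_pos: [0.544, 0.0938, 0.2566]
tool_rot: [0.767, 0.641, 0.0, -0.0]
wrist_force: [-10.0, 2.4, 12.9]
opening: 0.152
finger_force: 30.8
[0.5433 0.0939 0.2562] 0.21864963313058142 1.5921753289004628 [-9.4189  1.3339 13.0948] [ 0.2865  1.7684 -0.0153]
```

View pics/side2.png

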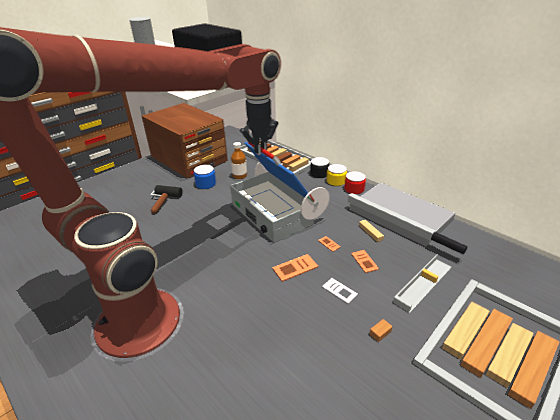

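The side view shows the lid at about 57 degrees, held by the bar at (262,150). Some radial force has built up, so I'll carry on along a slightly wider arc to about 90 degrees.

```bash
python3 -m handwheel '[{"grip":1,"slide":[0,-0.1,-0.3],"dr":[0,0,0]},{"grip":1,"slide":[0,0.5,-0.75],"dr":[0,0,0]},{"grip":1,"slide":[0,1.32,-1.18],"dr":[0,0,0]},{"grip":1,"slide":[0,2.89,-1.94],"dr":[0,0,0]},{"grip":1,"slide":[0,4.52,-2.58],"dr":[0,0,0]},{"grip":1,"slide":[0,6.2,-3.08],"dr":[0,0,0]},{"grip":1,"slide":[0,7.9,-3.44],"dr":[0,0,0]},{"grip":1,"slide":[0,9.6,-3.67],"dr":[0,0,0]},{"grip":1,"slide":[0,10.9,-3.75],"dr":[0,0,0]},{"grip":1,"slide":[0,11.6,-3.76],"dr":[0,0,0]},{"grip":1,"slide":[0,11.6,-3.76],"dr":[0,0,0]}]'; python3 -c "
from h import *
s=bot.observe();v=s['tool_pos']+[0,0,.019]-HINGE;print(s['tool_pos'],np.linalg.norm(v),v,s['wrist_force'],s['wrist_torque'])"
```

```text
time_s: 5.12
tool_pos: [0.6598, 0.0728, 0.2903]
tool_rot: [0.767, 0.641, 0.001, 0.001]
wrist_force: [1.7, 2.4, 3.1]
opening: 0.144
finger_force: 31.9
[0.6598 0.0728 0.2903] 0.21934662138930744 [0.0022 0.0003 0.2193] [1.745  2.4177 3.0808] [ 0.4333 -0.1688  0.0543]
```

```bash
python3 -m handwheel '[{"grip":-0.6,"slide":[0,0,0],"dr":[0,0,0]},{"grip":-0.6,"slide":[0,0,0],"dr":[0,0,0]},{"grip":-0.6,"slide":[0,0,0],"dr":[0,0,0]},{"grip":-0.6,"slide":[0,0,0],"dr":[0,0,0]},{"grip":-0.6,"slide":[0,0,-0.8],"dr":[0,0,0]},{"grip":-0.6,"slide":[0,0,-2.2],"dr":[0,0,0]},{"grip":-0.6,"slide":[0,0,-4],"dr":[0,0,0]},{"grip":-0.6,"slide":[0,0,-5.5],"dr":[0,0,0]},{"grip":-0.6,"slide":[0,0,-6],"dr":[0,0,0]}]'; python3 -c "
from h import *
print(rel([.596,-.3005,.12],-26.4),bot.observe()['tool_pos'])"
```

```text
time_s: 5.87
tool_pos: [0.6589, 0.073, 0.3552]
tool_rot: [0.767, 0.641, 0.003, 0.002]
wrist_force: [0.6, 0.5, 0.7]
opening: 0.794
finger_force: 0.0
(array([-37.8973,   0.2637,  23.4825]), array([ 0.0065, -0.002 ,  0.2828])) [0.6589 0.073  0.3552]
```

```bash
python3 -m handwheel '[{"grip":-0.3,"slide":[-1,0,0],"dr":[0,0,0]},{"grip":-0.3,"slide":[-3,0,0],"dr":[0,0,0.03]},{"grip":-0.3,"slide":[-6,0,0],"dr":[0,0,0.06]},{"grip":-0.3,"slide":[-9.5,0,0.5],"dr":[0,0,0.1]},{"grip":-0.3,"slide":[-13,0,1.5],"dr":[0,0,0.14]},{"grip":-0.3,"slide":[-16.5,0,3.5],"dr":[0,0,0.18]},{"grip":-0.3,"slide":[-20,0,6],"dr":[0,0,0.22]},{"grip":-0.3,"slide":[-23,0,8.5],"dr":[0,0,0.26]},{"grip":-0.3,"slide":[-26,0,11],"dr":[0,0,0.283]},{"grip":-0.3,"slide":[-29,0.1,13.5],"dr":[0,0,0.283]},{"grip":-0.3,"slide":[-32,0.2,16],"dr":[0,0,0.283]},{"grip":-0.3,"slide":[-34.5,0.26,18.5],"dr":[0,0,0.283]},{"grip":-0.3,"slide":[-36.5,0.26,21],"dr":[0,0,0.283]},{"grip":-0.3,"slide":[-37.6,0.26,22.7],"dr":[0,0,0.283]},{"grip":-0.3,"slide":[-37.9,0.26,23.5],"dr":[0,0,0.283]},{"grip":-0.3,"slide":[-37.9,0.26,23.5],"dr":[0,0,0.283]},{"grip":-0.3,"slide":[-37.9,0.26,23.5],"dr":[0,0,0.283]}]'; python3 - <<'E'
from h import *
a,_=snap('side'); b,_=snap('top')
cv2.imwrite('pics/c3.png',np.hstack([cv2.resize(a[100:330,200:400],(400,460)),cv2.resize(b[130:300,180:328],(400,460))])[:,:,::-1])
for n,p in(("side",a),("top",b)):
    for c in blobs(p,(5,120,150),(18,255,255)):
        r=np.array(rect(n,c,.005))
        if 570<r[0]<620 and -340<r[1]<-260: print(n,r)
print(rel([.596,-.3005,.02],-26.4),bot.observe()['tool_pos'],bot.observe()['opening'])
E
```

```text
time_s: 7.28
tool_pos: [0.5931, -0.3002, 0.1146]
tool_rot: [0.85, 0.527, -0.0, -0.0]
wrist_force: [-0.2, 0.8, 0.9]
opening: 0.65
finger_force: 0.0
side [ 594.639  -302.2896   92.1022   46.2741   63.2723]
(array([0.0472, 0.1288, 9.6726]), array([0.0027, 0.0001, 0.0007])) [ 0.5944 -0.3002  0.1167] 0.6470022736067387
```

View pics/c3.png

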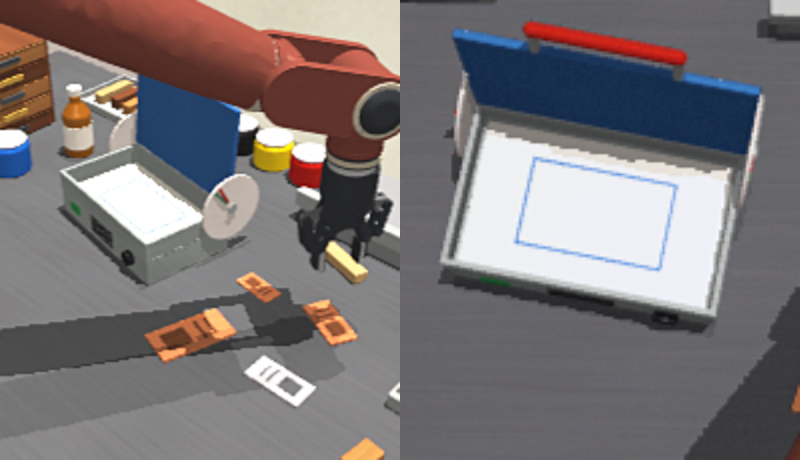

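The lid stands open by itself. The blue bed frame is in view, with its corners in the top crop at about (535,157), (677,186), (659,269) and (517,242). The target plate is unmoved under the gripper. I'll measure the frame in both views while descending to the plate.

```bash
python3 -m handwheel '[{"grip":-0.35,"slide":[0,0.1,1],"dr":[0,0,0]},{"grip":-0.35,"slide":[0,0.13,3],"dr":[0,0,0]},{"grip":-0.35,"slide":[0,0.13,5.5],"dr":[0,0,0]},{"grip":-0.35,"slide":[0,0.13,7.5],"dr":[0,0,0]},{"grip":-0.35,"slide":[0,0.13,9],"dr":[0,0,0]},{"grip":-0.35,"slide":[0,0.13,10],"dr":[0,0,0]},{"grip":-0.35,"slide":[0,0.13,10.5],"dr":[0,0,0]},{"grip":-0.35,"slide":[0,0.13,10.7],"dr":[0,0,0]},{"grip":-0.35,"slide":[0,0.13,10.7],"dr":[0,0,0]},{"grip":-0.35,"slide":[0,0.13,10.7],"dr":[0,0,0]}]'; cat > bed.py <<'E'
from h import *
C={}
for n in("side","top"):
    p,_=snap(n); q=proj(n,[ORIG-[0,0,.04]])[0].astype(int)
    m=cv2.inRange(cv2.cvtColor(p,cv2.COLOR_RGB2HSV),(95,25,120),(125,255,255))
    x,y=q; w=np.zeros_like(m); w[y-45:y+45,x-60:x+60]=m[y-45:y+45,x-60:x+60]
    k,l,st,ce=cv2.connectedComponentsWithStats(w,connectivity=8)
    # frame component: the hollow one around the centre
    for i in range(1,k):
        if st[i,4]>15: 
            pts=np.argwhere(l==i)[:,::-1].astype(float); P=onplane(n,pts,.05); r=cv2.minAreaRect((P[:,:2]*1000).astype(np.float32)); print(n,st[i],r)
            if st[i,2]>30 and st[i,3]>15:
                C[n]=cv2.boxPoints(cv2.minAreaRect(pts.astype(np.float32))).mean(0); 
                b=cv2.approxPolyDP(cv2.convexHull(pts.astype(np.float32)),5,True)[:,0]; print(n,b.ravel()); C[n+"b"]=b
                r0=np.array(r[0])/1000
                C[n]=proj(n,[[r0[0],r0[1],.05]])[0]
if "top" in C and "side" in C: print(tri(C["top"],C["side"]))
p,_=snap("top"); q=p[150:245,170:330]
for c in blobs(p,(0,180,110),(3,255,255),30):
    print("red top",cv2.minAreaRect(c))
p,_=snap("side")
for c in blobs(p,(0,180,110),(3,255,255),30): print("red side",cv2.minAreaRect(c))
E
python3 bed.py
```

```text
time_s: 8.22
tool_pos: [0.5954, -0.3016, 0.0092]
tool_rot: [0.85, 0.527, 0.0, 0.001]
wrist_force: [0.2, 0.1, 0.2]
opening: 0.672
finger_force: 0.0
side [210 169   7  19  92] ((537.8822631835938, 376.149169921875), (140.4663848876953, 23.253116607666016), 53.19776916503906)
top [222 188  61  43 291] ((574.9533081054688, 89.2343978881836), (153.60179138183594, 95.14842224121094), 79.80535125732422)
top [282. 198. 275. 230. 222. 219. 229. 188.]
red top ((255.49127197265625, 145.5459747314453), (60.39043045043945, 5.098804950714111), 10.784297943115234)
red side ((32.89041519165039, 193.04110717773438), (4.68164587020874, 25.04680633544922), 69.44395446777344)
red side ((12.034382820129395, 147.3237762451172), (5.459935188293457, 26.229103088378906), 74.47589111328125)
red side ((95.00000762939453, 139.5), (4.110960960388184, 20.55480194091797), 71.56505584716797)
red side ((79.52941131591797, 92.11764526367188), (4.850712299346924, 22.79834747314453), 75.96376037597656)
```

```bash
python3 -m handwheel '[{"grip":-0.35,"slide":[0,0,0.2],"dr":[0,0,0]},{"grip":-0.35,"slide":[0,0,0.5],"dr":[0,0,0]},{"grip":-0.35,"slide":[0,0,0.7],"dr":[0,0,0]},{"grip":-0.35,"slide":[0,0,0.7],"dr":[0,0,0]},{"grip":-0.35,"slide":[0,0,0.7],"dr":[0,0,0]}]';python3 -m handwheel '[{"grip":-0.35,"slide":[0,0,0.2],"dr":[0,0,0]},{"grip":-0.35,"slide":[0,0,0.3],"dr":[0,0,0]},{"grip":-0.35,"slide":[0,0,0.3],"dr":[0,0,0]},{"grip":-0.35,"slide":[0,0,0.3],"dr":[0,0,0]}]'
```

```text
time_s: 8.83
tool_pos: [0.5942, -0.3009, 0.0003]
tool_rot: [0.85, 0.527, -0.0, -0.0]
wrist_force: [0.5, -0.3, 0.6]
opening: 0.679
finger_force: 0.0
time_s: 9.17
tool_pos: [0.5945, -0.301, -0.0023]
tool_rot: [0.85, 0.527, -0.0, -0.0]
wrist_force: [-0.2, 0.2, 0.2]
opening: 0.672
finger_force: 0.0
```

```bash
python3 -m handwheel '[{"grip":-0.16,"slide":[0,0,0],"dr":[0,0,0]},{"grip":-0.16,"slide":[0,0,0],"dr":[0,0,0]},{"grip":-0.16,"slide":[0,0,0.1],"dr":[0,0,0]},{"grip":-0.16,"slide":[0,0,0.1],"dr":[0,0,0]}]' 20;python3 -m handwheel '[{"grip":-0.16,"slide":[0,0,0.1],"dr":[0,0,0]},{"grip":-0.16,"slide":[0,0,0.1],"dr":[0,0,0]},{"grip":-0.16,"slide":[0,0,0.1],"dr":[0,0,0]}]'
```

```text
time_s: 9.5
tool_pos: [0.5948, -0.3013, -0.0028]
tool_rot: [0.85, 0.527, 0.0, 0.0]
wrist_force: [0.1, -0.6, 1.0]
opening: 0.58
finger_force: 0.9
time_s: 9.75
tool_pos: [0.5948, -0.3013, -0.0029]
tool_rot: [0.85, 0.527, 0.0, 0.0]
wrist_force: [-2.2, 1.8, 6.8]
opening: 0.579
finger_force: 3.2
```

```bash
python3 -m handwheel '[{"grip":-0.16,"slide":[0,0,-0.2],"dr":[0,0,0]},{"grip":1,"slide":[0,0,-0.2],"dr":[0,0,0]},{"grip":1,"slide":[0,0,-0.25],"dr":[0,0,0]},{"grip":1,"slide":[0,0,-0.25],"dr":[0,0,0]},{"grip":1,"slide":[0,0,-0.25],"dr":[0,0,0]},{"grip":1,"slide":[0,0,-0.25],"dr":[0,0,0]}]' 40
```

```text
time_s: 10.25
tool_pos: [0.5951, -0.3014, -0.0012]
tool_rot: [0.85, 0.527, 0.0, 0.001]
wrist_force: [0.9, -1.3, 3.1]
opening: 0.507
finger_force: 41.0
```

```bash
python3 -m handwheel '[{"grip":1,"slide":[0,0,-0.5],"dr":[0,0,0]},{"grip":1,"slide":[0,0,-1.5],"dr":[0,0,0]},{"grip":1,"slide":[0,0,-3.5],"dr":[0,0,0]},{"grip":1,"slide":[0,0,-6],"dr":[0,0,0]},{"grip":1,"slide":[0,0,-9],"dr":[0,0,0]},{"grip":1,"slide":[0,0,-12],"dr":[0,0,0]},{"grip":1,"slide":[0,0,-15],"dr":[0,0,0]},{"grip":1,"slide":[0,0,-17.5],"dr":[0,0,0]},{"grip":1,"slide":[0,0,-19.5],"dr":[0,0,0]},{"grip":1,"slide":[0,0,-20.5],"dr":[0,0,0]},{"grip":1,"slide":[0,0,-20.5],"dr":[0,0,0]}]'; python3 - <<'E'
from h import *
p,_=snap('side'); x,y=proj('side',[bot.observe()['tool_pos']])[0].astype(int)
np.savez('pics/s4.npz',p=p)
cv2.imwrite('pics/c4.png',np.hstack([cv2.resize(p[y-40:y+40,x-50:x+50],(400,320)),cv2.resize(p[150:246,225:345],(400,320))])[:,:,::-1])
print(rel([.575,.0892,.20],-10.2),x,y)
E
```

```text
time_s: 11.17
tool_pos: [0.5955, -0.3017, 0.2068]
tool_rot: [0.85, 0.527, 0.001, 0.002]
wrist_force: [0.3, -0.8, -1.3]
opening: 0.507
finger_force: 41.1
(array([ 34.0901, -19.1272,   0.3812]), array([ 0.0013,  0.0004, -0.283 ])) 371 206
```

View pics/c4.png

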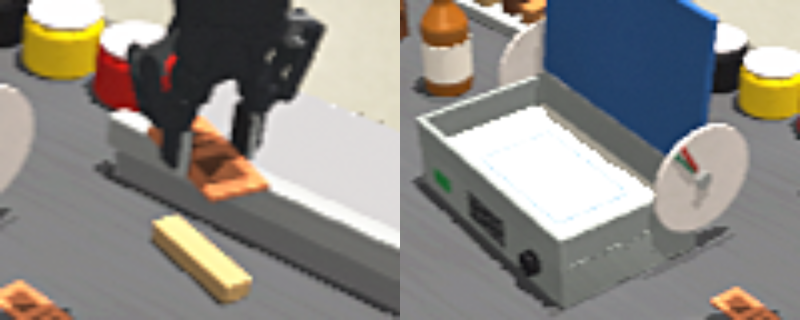

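The copper plate is held across its short side in the fingers, in the crop at about (210,160). The bed frame is visible in the side crop, centred at about (557,175). I'll carry the plate over the bed.

```bash
python3 -m handwheel '[{"grip":1,"slide":[0.7,-0.8,0],"dr":[0,0,0]},{"grip":1,"slide":[2.5,-2.5,0],"dr":[0,0,0]},{"grip":1,"slide":[5,-4.5,0],"dr":[0,0,-0.03]},{"grip":1,"slide":[8,-6.5,0],"dr":[0,0,-0.06]},{"grip":1,"slide":[11,-8.5,0],"dr":[0,0,-0.09]},{"grip":1,"slide":[14,-10.3,0],"dr":[0,0,-0.12]},{"grip":1,"slide":[17,-12,0],"dr":[0,0,-0.15]},{"grip":1,"slide":[20,-13.7,0],"dr":[0,0,-0.18]},{"grip":1,"slide":[23,-15.2,0],"dr":[0,0,-0.21]},{"grip":1,"slide":[26,-16.6,0],"dr":[0,0,-0.24]},{"grip":1,"slide":[29,-17.8,0],"dr":[0,0,-0.27]},{"grip":1,"slide":[31.5,-18.5,0.2],"dr":[0,0,-0.283]},{"grip":1,"slide":[33.2,-18.9,0.4],"dr":[0,0,-0.283]},{"grip":1,"slide":[34.1,-19.1,0.4],"dr":[0,0,-0.283]},{"grip":1,"slide":[34.1,-19.1,0.4],"dr":[0,0,-0.283]},{"grip":1,"slide":[34.1,-19.1,0.4],"dr":[0,0,-0.283]}]'; python3 - <<'E'
from h import *
p=np.load('pics/s4.npz')['p']; hsv=cv2.cvtColor(p,cv2.COLOR_RGB2HSV)
x0,y0,x1,y1=248,184,297,218
m=cv2.inRange(hsv,(90,6,150),(130,255,255)); w=np.zeros_like(m); w[y0:y1,x0:x1]=m[y0:y1,x0:x1]
pts=np.argwhere(w>0)[:,::-1].astype(float); P=onplane("side",pts,.05)
print(len(pts),cv2.minAreaRect((P[:,:2]*1000).astype(np.float32)))
b=cv2.boxPoints(cv2.minAreaRect((P[:,:2]*1000).astype(np.float32)))/1000; cs=proj("side",np.c_[b,np.full(4,.05)]).mean(0)
ct=proj("top",[[.575,.0892,.05]])[0]; print(cs,tri(ct,cs))
q,_=snap('side')
x,y=proj('side',[bot.observe()['tool_pos']])[0].astype(int)
cv2.imwrite('pics/c5.png',cv2.resize(q[y-90:y+60,x-80:x+120],(800,600))[:,:,::-1])
print(rel([.575,.0892,.056],-10.2),x,y,bot.observe()['tool_pos'])
E
```

```text
time_s: 12.55
tool_pos: [0.5741, 0.0892, 0.1977]
tool_rot: [0.767, 0.642, -0.001, -0.001]
wrist_force: [-0.2, -0.5, -0.9]
opening: 0.505
finger_force: 41.1
73 ((573.5205078125, 87.00414276123047), (153.2584991455078, 93.19635009765625), 79.9962158203125)
[270.6944 202.5368] [[0.5762 0.0892 0.0457 0.001 ]]
(array([ 0.0834,  0.0695, 14.2229]), array([-0.0018,  0.001 , -0.0004])) 268 165 [0.5744 0.0886 0.1982]
```

View pics/c5.png

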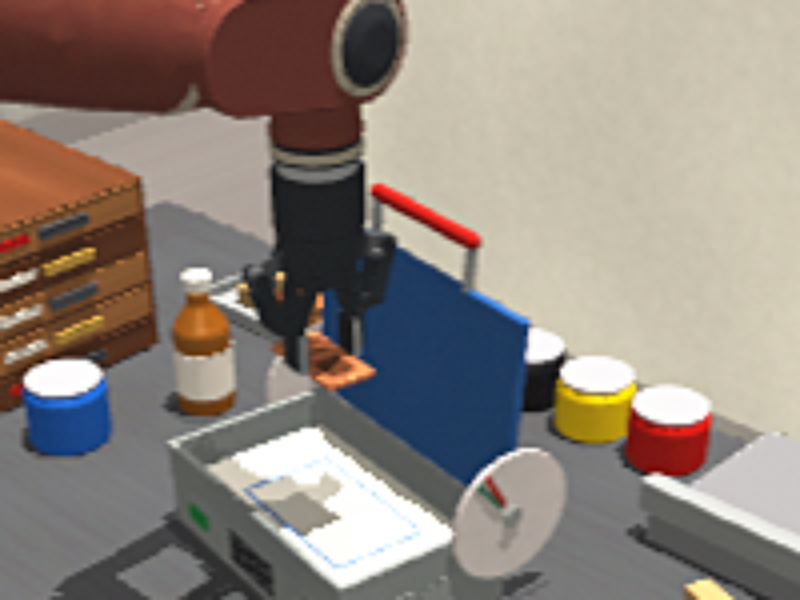

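The plate is above the bed and square to its frame. The lid bar at (425,215) in the crop is well clear of the wrist. I'll lower to just above the bed and then slowly to contact.

```bash
python3 -m handwheel '[{"grip":1,"slide":[0,0,0.8],"dr":[0,0,0]},{"grip":1,"slide":[0,0,2.2],"dr":[0,0,0]},{"grip":1,"slide":[0,0,4],"dr":[0,0,0]},{"grip":1,"slide":[0,0,6],"dr":[0,0,0]},{"grip":1,"slide":[0,0,8],"dr":[0,0,0]},{"grip":1,"slide":[0,0,10],"dr":[0,0,0]},{"grip":1,"slide":[0,0,11.8],"dr":[0,0,0]},{"grip":1,"slide":[0,0,13.2],"dr":[0,0,0]},{"grip":1,"slide":[0,0,13.9],"dr":[0,0,0]},{"grip":1,"slide":[0,0,14.2],"dr":[0,0,0]},{"grip":1,"slide":[0,0,14.2],"dr":[0,0,0]},{"grip":1,"slide":[0,0,14.2],"dr":[0,0,0]}]';python3 -m handwheel '[{"grip":1,"slide":[0,0,0.1],"dr":[0,0,0]},{"grip":1,"slide":[0,0,0.2],"dr":[0,0,0]},{"grip":1,"slide":[0,0,0.3],"dr":[0,0,0]},{"grip":1,"slide":[0,0,0.4],"dr":[0,0,0]},{"grip":1,"slide":[0,0,0.4],"dr":[0,0,0]},{"grip":1,"slide":[0,0,0.4],"dr":[0,0,0]}]'
```

```text
time_s: 13.6
tool_pos: [0.5759, 0.0892, 0.0581]
tool_rot: [0.767, 0.641, 0.001, 0.0]
wrist_force: [-0.4, 0.4, -0.9]
opening: 0.505
finger_force: 41.1
time_s: 14.1
tool_pos: [0.5751, 0.0893, 0.0533]
tool_rot: [0.767, 0.641, -0.0, -0.0]
wrist_force: [-0.6, -0.2, -1.2]
opening: 0.51
finger_force: 41.1
```

```bash
python3 -m handwheel '[{"grip":1,"slide":[0,0,0.1],"dr":[0,0,0]},{"grip":1,"slide":[0,0,0.2],"dr":[0,0,0]},{"grip":1,"slide":[0,0,0.3],"dr":[0,0,0]},{"grip":1,"slide":[0,0,0.3],"dr":[0,0,0]},{"grip":1,"slide":[0,0,0.3],"dr":[0,0,0]}]';python3 -m handwheel '[{"grip":1,"slide":[0,0,0.1],"dr":[0,0,0]},{"grip":1,"slide":[0,0,0.1],"dr":[0,0,0]},{"grip":1,"slide":[0,0,0.1],"dr":[0,0,0]}]'
```

```text
time_s: 14.52
tool_pos: [0.575, 0.0893, 0.0501]
tool_rot: [0.767, 0.641, -0.0, -0.0]
wrist_force: [0.4, -0.5, -1.1]
opening: 0.505
finger_force: 41.1
time_s: 14.77
tool_pos: [0.5751, 0.0893, 0.0492]
tool_rot: [0.767, 0.641, -0.0, -0.0]
wrist_force: [0.0, 0.2, -1.8]
opening: 0.504
finger_force: 41.1
```

```bash
python3 -m handwheel '[{"grip":1,"slide":[0,0,0.1],"dr":[0,0,0]},{"grip":1,"slide":[0,0,0.1],"dr":[0,0,0]},{"grip":1,"slide":[0,0,0.1],"dr":[0,0,0]}]';python3 -m handwheel '[{"grip":1,"slide":[0,0,0.1],"dr":[0,0,0]},{"grip":1,"slide":[0,0,0.1],"dr":[0,0,0]},{"grip":1,"slide":[0,0,0.1],"dr":[0,0,0]}]'
```

```text
time_s: 15.02
tool_pos: [0.5754, 0.0893, 0.0488]
tool_rot: [0.767, 0.641, 0.0, 0.0]
wrist_force: [-1.7, 0.1, 1.8]
opening: 0.505
finger_force: 41.5
time_s: 15.27
tool_pos: [0.5754, 0.0893, 0.0488]
tool_rot: [0.767, 0.642, -0.0, 0.0]
wrist_force: [-4.9, -0.5, 7.9]
opening: 0.51
finger_force: 42.1
```

Contact with the bed. I'll ease off slightly, open a little and go straight up.

```bash
python3 -m handwheel '[{"grip":1,"slide":[0,0,-0.1],"dr":[0,0,0]},{"grip":-0.1,"slide":[0,0,-0.1],"dr":[0,0,0]},{"grip":-0.2,"slide":[0,0,-0.1],"dr":[0,0,0]},{"grip":-0.3,"slide":[0,0,-0.1],"dr":[0,0,0]},{"grip":-0.3,"slide":[0,0,-0.1],"dr":[0,0,0]},{"grip":-0.3,"slide":[0,0,-0.1],"dr":[0,0,0]},{"grip":-0.3,"slide":[0,0,-0.5],"dr":[0,0,0]},{"grip":-0.3,"slide":[0,0,-1.5],"dr":[0,0,0]},{"grip":-0.3,"slide":[0,0,-3.5],"dr":[0,0,0]},{"grip":-0.3,"slide":[0,0,-6.5],"dr":[0,0,0]},{"grip":-0.3,"slide":[0,0,-10],"dr":[0,0,0]},{"grip":-0.3,"slide":[0,0,-14],"dr":[0,0,0]},{"grip":-0.3,"slide":[0,0,-18],"dr":[0,0,0]},{"grip":-0.3,"slide":[0,0,-22],"dr":[0,0,0]},{"grip":-0.3,"slide":[0,0,-25.5],"dr":[0,0,0]},{"grip":-0.3,"slide":[0,0,-28.5],"dr":[0,0,0]},{"grip":-0.3,"slide":[0,0,-30.5],"dr":[0,0,0]},{"grip":-0.3,"slide":[0,0,-31],"dr":[0,0,0]},{"grip":-0.3,"slide":[0,0,-31],"dr":[0,0,0]}]'; python3 - <<'E'
from h import *
P={}
for n in("side","top"):
    p,_=snap(n); P[n]=p
    for c in blobs(p,(5,120,120),(18,255,255)):
        r=np.array(rect(n,c,.055))
        if 530<r[0]<620 and 40<r[1]<140: print(n,"plate",r)
    for c in blobs(p,(0,180,110),(3,255,255),30):
        b=cv2.minAreaRect(c)
        if 150<b[0][0]<350: print("red",n,b)
ex=proj("top",[HINGE+[0,0,.215]])[0],proj("side",[HINGE+[0,0,.215]])[0]; print(ex)
cv2.imwrite('pics/c6.png',np.hstack([cv2.resize(P['side'][80:230,200:330],(390,450)),cv2.resize(P['top'][120:270,180:310],(390,450))])[:,:,::-1])
E
```

```text
time_s: 16.85
tool_pos: [0.5758, 0.0893, 0.3604]
tool_rot: [0.767, 0.641, 0.002, 0.002]
wrist_force: [0.8, 0.9, 0.1]
opening: 0.65
finger_force: 0.0
side plate [570.1932  87.421   89.5904  42.8772  79.4496]
red side ((293.98394775390625, 128.0298309326172), (29.529645919799805, 2.7768704891204834), 28.300758361816406)
red top ((279.3653869628906, 150.17308044433594), (11.7669677734375, 4.9029035568237305), 11.309932708740234)
(array([254.6162, 152.8217]), array([289.3653, 129.1323]))
```

View pics/c6.png

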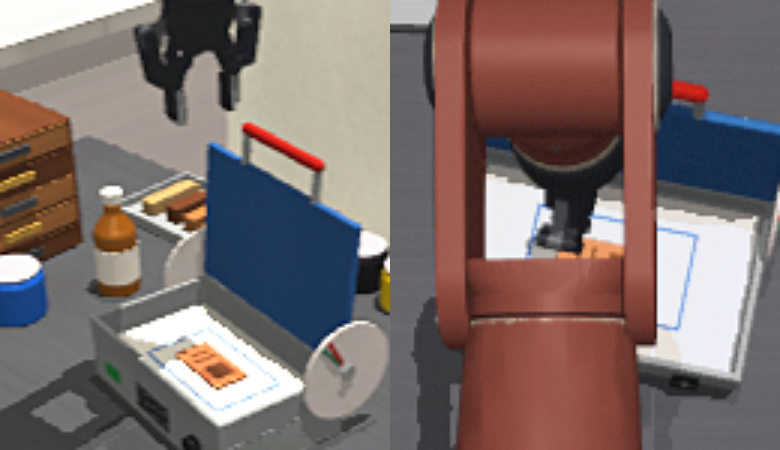

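The plate lies flat in the middle of the blue frame (side crop, about (212,365)), with its long side along the bed. The lid still stands open, with the bar at about (284,147) in the side crop. Next I'll locate the raised bar from the two views.

```bash
python3 - <<'E'
from h import *
b=tri([255.49,145.55],[293.98,128.03])[0]; v=b[:3]-HINGE
print(b,"r",np.hypot(v@EX,v[2]),"ang",np.degrees(np.arctan2(v[2],-(v@EX))),"fwd",v@EX,"lat",v@[-EX[1],EX[0],0])
print("expected at 1.65",HINGE+.215*(-np.cos(1.65)*EX+np.array([0,0,np.sin(1.65)])))
E=HINGE+.215*(-np.cos(1.65)*EX)+[0,0,.215*np.sin(1.65)]
print(rel([E[0],E[1],.36],-10.2))
E
```

```text
[0.6764 0.0704 0.3032 0.0017] r 0.2140455708599644 ang 95.06456903490903 fwd 0.018895587907759585 lat 0.0013314907021087143
expected at 1.65 [0.6743 0.0694 0.3043]
(array([-0.1895, 10.1631, -0.4354]), array([-0.0019,  0.0004,  0.    ]))
```

```bash
python3 -m handwheel '[{"grip":-0.3,"slide":[0,0.5,-0.3],"dr":[0,0,0]},{"grip":-0.3,"slide":[-0.1,2,-0.4],"dr":[0,0,0]},{"grip":-0.3,"slide":[-0.1,4,-0.4],"dr":[0,0,0]},{"grip":-0.3,"slide":[-0.1,6.2,-0.4],"dr":[0,0,0]},{"grip":-0.3,"slide":[-0.1,8.2,-0.4],"dr":[0,0,0]},{"grip":-0.3,"slide":[-0.1,9.7,-0.4],"dr":[0,0,0]},{"grip":-0.3,"slide":[-0.1,10.2,-0.4],"dr":[0,0,0]},{"grip":-0.3,"slide":[-0.1,10.25,0],"dr":[0,0,0]},{"grip":-0.3,"slide":[-0.1,10.25,1],"dr":[0,0,0]},{"grip":-0.3,"slide":[-0.1,10.25,2.5],"dr":[0,0,0]},{"grip":-0.3,"slide":[-0.1,10.25,4],"dr":[0,0,0]},{"grip":-0.3,"slide":[-0.1,10.25,5.5],"dr":[0,0,0]},{"grip":-0.3,"slide":[-0.1,10.25,6.8],"dr":[0,0,0]},{"grip":-0.3,"slide":[-0.1,10.25,7.4],"dr":[0,0,0]},{"grip":-0.3,"slide":[-0.1,10.25,7.4],"dr":[0,0,0]},{"grip":-0.3,"slide":[-0.1,10.25,7.4],"dr":[0,0,0]}]'
```

```text
time_s: 18.28
tool_pos: [0.6757, 0.0702, 0.2829]
tool_rot: [0.767, 0.641, -0.0, -0.0]
wrist_force: [0.4, -0.2, -0.1]
opening: 0.652
finger_force: 0.0
```

```bash
python3 -m handwheel '[{"grip":1,"slide":[0,0,0],"dr":[0,0,0]},{"grip":1,"slide":[0,0,0],"dr":[0,0,0]},{"grip":1,"slide":[0,0,0],"dr":[0,0,0]},{"grip":1,"slide":[0,0,0],"dr":[0,0,0]},{"grip":1,"slide":[0,0,0],"dr":[0,0,0]},{"grip":1,"slide":[0,0,0],"dr":[0,0,0]}]' 30; python3 -m handwheel '[{"grip":1,"slide":[0,-0.64,-0.04],"dr":[0,0,0]},{"grip":1,"slide":[0,-1.93,-0.07],"dr":[0,0,0]},{"grip":1,"slide":[0,-3.65,0.02],"dr":[0,0,0]},{"grip":1,"slide":[0,-5.35,0.24],"dr":[0,0,0]},{"grip":1,"slide":[0,-7.04,0.57],"dr":[0,0,0]},{"grip":1,"slide":[0,-8.7,1.03],"dr":[0,0,0]},{"grip":1,"slide":[0,-10.35,1.62],"dr":[0,0,0]},{"grip":1,"slide":[0,-11.9,2.35],"dr":[0,0,0]},{"grip":1,"slide":[0,-13.42,3.19],"dr":[0,0,0]},{"grip":1,"slide":[0,-14.3,3.79],"dr":[0,0,0]},{"grip":1,"slide":[0,-14.84,4.17],"dr":[0,0,0]},{"grip":1,"slide":[0,-14.84,4.17],"dr":[0,0,0]},{"grip":1,"slide":[0,-14.84,4.17],"dr":[0,0,0]}]'; cat > ang.py <<'E'
from h import *
s=bot.observe();v=s['tool_pos']+[0,0,.019]-HINGE;print(s['tool_pos'],np.hypot(v@EX,v[2]),np.degrees(np.arctan2(v[2],-(v@EX))),s['wrist_force'])
P={n:snap(n)[0] for n in("side","top")}
import sys
for n in P:
    p=P[n]
    for c in blobs(p,(0,180,90),(4,255,255),8):
        b=cv2.minAreaRect(c)
        if 200<b[0][0]<350 and 100<b[0][1]<260: print("red",n,b)
x,y=proj('side',[HINGE-.146*np.array([-EX[1],EX[0],0])])[0].astype(int)
cv2.imwrite(f'pics/{sys.argv[1]}.png',np.hstack([cv2.resize(P['side'][y-24:y+24,x-24:x+24],(400,400),interpolation=2),cv2.resize(P['side'][100:230,210:340],(400,400))])[:,:,::-1]); print(x,y)
np.savez('pics/a.npz',**P)
E
python3 ang.py c7
```

```text
time_s: 18.78
tool_pos: [0.676, 0.0702, 0.2846]
tool_rot: [0.767, 0.641, 0.0, 0.0]
wrist_force: [-1.0, -0.3, 4.6]
opening: 0.15
finger_force: 29.4
time_s: 19.87
tool_pos: [0.5297, 0.0965, 0.2417]
tool_rot: [0.767, 0.642, 0.0, 0.0]
wrist_force: [-1.4, -0.3, 2.6]
opening: 0.155
finger_force: 30.6
[0.5297 0.0965 0.2417] 0.21468918296019696 52.686783774466406 [-1.3517 -0.3268  2.5817]
red side ((262.6911926269531, 157.01470947265625), (14.920376777648926, 3.7729687690734863), 30.963754653930664)
red top ((269.1470642089844, 215.4117889404297), (7.761139392852783, 5.093247413635254), 14.03624439239502)
red top ((219.7115478515625, 206.9423065185547), (9.21745777130127, 2.7456259727478027), 11.309932708740234)
red top ((295.7276611328125, 103.3091049194336), (26.099130630493164, 15.667472839355469), 2.2906100749969482)
315 203
```

View pics/c7.png

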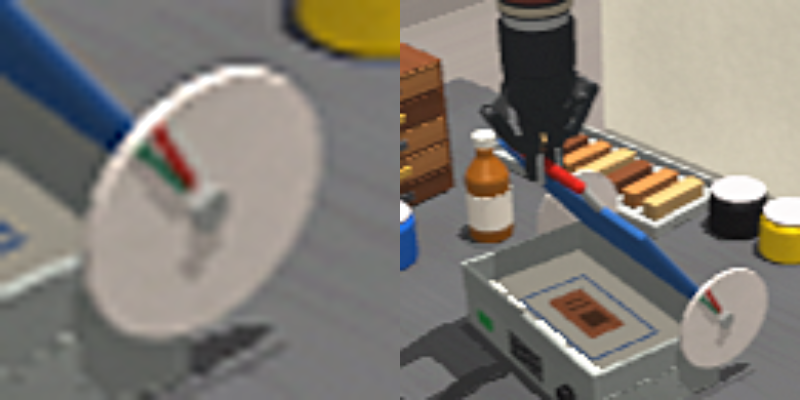

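The left half shows the end disc with the red and green marks and the lid's edge just about at them. The right half shows the plate in the frame and the bar held at (560,172). Kinematics give 52.7 degrees with forces under 3 N, so I'll lower to 50 and check with the images.

```bash
python3 -m handwheel '[{"grip":1,"slide":[0,-0.2,0.15],"dr":[0,0,0]},{"grip":1,"slide":[0,-0.5,0.4],"dr":[0,0,0]},{"grip":1,"slide":[0,-0.75,0.6],"dr":[0,0,0]},{"grip":1,"slide":[0,-0.8,0.64],"dr":[0,0,0]},{"grip":1,"slide":[0,-0.8,0.64],"dr":[0,0,0]},{"grip":1,"slide":[0,-0.8,0.64],"dr":[0,0,0]},{"grip":1,"slide":[0,-0.8,0.64],"dr":[0,0,0]},{"grip":1,"slide":[0,-0.8,0.64],"dr":[0,0,0]}]'; python3 ang.py c8; python3 - <<'E'
from h import *
p=np.load('pics/a.npz')['top']; pts=np.vstack([c.reshape(-1,2) for c in blobs(p,(0,180,90),(4,255,255),8) if 200<c[:,0,0].mean()<350 and 180<c[:,0,1].mean()<260]).astype(float)
l,r=pts[np.argmin(pts[:,0])],pts[np.argmax(pts[:,0])]; mid=(l+r)/2; print(l,r)
o,d=rays("top",[mid]); d=d[0]; t=np.linspace(.8,1.6,4001)[:,None]; X=o+t*d-HINGE; rr=np.hypot(X@EX,X[:,2]); i=np.argmin(abs(rr-.215)+ (X[:,2]<.05)); print("image angle",np.degrees(np.arctan2(X[i,2],-(X[i]@EX))),X[i]+HINGE)
s=np.load('pics/a.npz')['side']
for c in blobs(s,(5,100,60),(18,255,255)):
    q=np.array(rect("side",c,.055))
    if 530<q[0]<620 and 40<q[1]<140: print("plate",q)
print(bot.observe()['dq'])
E
```

```text
time_s: 20.63
tool_pos: [0.5219, 0.0978, 0.235]
tool_rot: [0.767, 0.641, -0.0, -0.0]
wrist_force: [0.5, -0.1, 1.7]
opening: 0.149
finger_force: 30.7
[0.5219 0.0978 0.235 ] 0.21437689142165497 49.912762313795824 [ 0.4706 -0.1191  1.6613]
red side ((260.4615173339844, 159.30767822265625), (14.97690486907959, 3.8829009532928467), 33.69007110595703)
red top ((268.3653869628906, 219.17308044433594), (7.8446455001831055, 4.9029035568237305), 11.309932708740234)
red top ((295.7276611328125, 103.3091049194336), (26.099130630493164, 15.667472839355469), 2.2906100749969482)
315 203
[265. 216.] [272. 221.]
image angle 50.414683260471364 [0.5123 0.0383 0.2556]
plate [571.1805  87.061   92.3395  45.9707  80.1102]
[ 0.0009 -0.0006 -0.0012  0.0012 -0.0004 -0.0036]
```

View pics/c8.png

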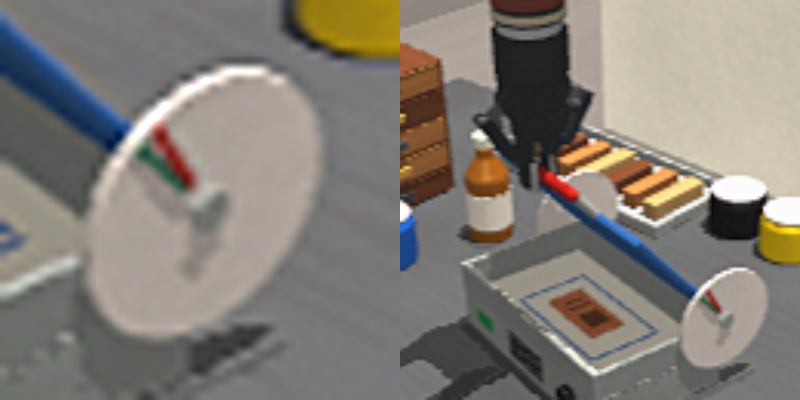

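The lid's edge now lines up with the green mark. Kinematics give 49.9 degrees and the image 50.4, the arm is still, and the plate is in the middle of the frame. I'm handing in.

```bash
python3 -c "
from station import bot
print(bot.sign_off())"
```

```text
the job is handed in; nothing more can be done
None
```

The job is handed in at about 21 s of the 67 s: the copper plate lies flat in the middle of the bed, its long side along the bed's, and the gripper holds the lid still by its red handle at about 50 degrees.

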